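# Unlock the polishing fixture and park it in the green dish

## Task

Take the blue-handled polishing fixture off the polishing machine: it is held by a bayonet, so turn it anticlockwise (seen from above) as far as it goes, until its white pointer is at the green dot, and only then lift it straight out. Set it down upright and flat inside the empty green dish, without dropping it, and let go; leave everything else on the bench where it is.

Things in the scene. Friction and masses are not known exactly. Their poses are not given: they have to be found in the camera images.
- fixture: Fixture to move, 0.3-0.65 kg; sizes in mm. Origin: centre of underside, z up. Steel hub dia 62, 16.5 high, three lugs at its foot reach r 43; aluminium disc dia 100 at z 16.5-27; centred blue bar handle 72 long (x), 16 wide (y), z 27-67: grip across its width. White pointer at the +x rim, to r 57. Four brass studs dia 10, 10 high on the disc at r 42, 42 deg off each bar end.
- socket: Sizes in mm. Fixed dark flange dia 136, 6 thick, black ring dia 101. Origin: underside centre, 95 above bench; seated fixture origin is 6 above it. At r 62 a green dot on +x (free) and a red dot 60 deg clockwise (locked). Fixture x starts 43-62 deg clockwise of this x (from above); anticlockwise stop 3 deg past alignment; lifts out within 6 deg of alignment, clear after 20 mm.
- polisher: the polishing machine, fixed: white box on a green base, 280 mm deep (x) by 220 mm wide (y), deck 95 mm high, with a sloping front panel (towards its -x) with a screen and a red stop button. Origin: centre of its footprint on the bench.
- green_dish: empty green round dish, fixed to the bench: 144 mm across, rim 14 mm high, 134 mm across inside, floor 6 mm above its origin. Origin: centre of its underside, on the bench.
- grey_dish: grey dish of the same size and shape as the green one, fixed, occupied by the spare fixture; leave alone.
- spare: spare fixture of the same shape with a black handle, standing in the grey dish; leave alone. Origin: centre of its underside.
- jar: white jar with orange cap, 60 mm across, 100 mm high; leave alone. Origin: centre of its underside.
- spray: white and blue spray bottle with yellow head, 72 mm across, 225 mm high; leave alone. Origin: centre of its underside.
- carton: white and teal carton, 110 x 120 x 75 mm high; leave alone. Origin: centre of its underside.
- viewer: black hand-held viewer on its stand, 80 x 90 x 108 mm high; leave alone. Origin: centre of its underside.
- cup: black plastic cup, 70 mm across, 90 mm high; leave alone. Origin: centre of its underside.
- screwdriver: screwdriver 170 mm long lying along its x; leave alone.
There are look-alikes about, which are no part of the job. Of the things that look like the green_dish, the larger one is meant.

How it is judged (in metres and radians):
On the way, in this order (a step that is already met when the one before it is completed fails the run):
1. the fixture, still down in its socket, is turned until its pointer is at the green dot (within 8 degrees) (angle between the x axis of fixture and the x axis of socket, either way round below 0.14 rad and z of fixture in the frame of socket below 0.012 m), for 0.1 s.
2. the fixture is lifted clear of the socket (underside 30 mm or more above the flange) (z of fixture in the frame of socket above 0.036 m), for 0.1 s.
At the end, for the whole second after the job is handed in: The fixture stands at rest in the green dish: its hub on the dish's floor (within 4 mm), upright within 6 degrees, its axis within 28 mm of the dish's (anywhere inside the rim), released (horizontal distance between fixture and green_dish below 0.028 m and z of fixture in the frame of green_dish between 0.002 and 0.01 m and angle between fixture's own z axis and vertical below 0.1 rad and linear speed of fixture below 0.02 m/s and angular speed of fixture below 0.1 rad/s); the robot touches nothing.
It fails at once if the fixture is dropped (falls free of the fingers from more than about 13 mm) (contact force between the fingers and fixture below 0.1 N and linear speed of fixture above 0.5 m/s).
It fails at once if a bystander (spare fixture, jar, spray bottle, carton, viewer, cup, screwdriver) is shifted by more than 30 mm (distance of any of spare, jar, spray, carton, viewer, cup, screwdriver from where it was at the start of the episode above 0.03 m).
It also fails if it takes over 43 s, if anything falls off the work surface, if the arm or the gripper's body presses on something with over 40 N, if the wrist force passes 120 N, or if a joint passes its speed limit or range.

## Robot

A 6-joint arm with a two-finger parallel gripper is mounted at the origin on the work surface. World frame = base frame: x ahead of the robot, y to its left, z up, the work surface at z = 0. Lengths are in mm, angles in rad, forces in N, time in s.
With the tool pointing down it reaches from about 300 to 825 mm from the base axis. Payload 5.4 kg.
Tool frame: the origin (TCP) lies midway between the tips of the shut fingers; the grasp point (between the pads) lies 19 mm behind it; z points along the fingers, y is the line along which they close (so a half turn about z gives the same grasp; the last joint's range is limited). The gripper opens to 92 mm and grips with 3 to 60 N. Pads are 20 mm wide; open, the fingers measure 128 mm over their backs; the gripper's body (75 mm by 189 mm) begins 69 mm behind the grasp point.
Start: joints at [-1.415, 0.158, 1.597, -0, 1.386, -0.21], TCP at [205.651, -536.948, 214.601] pointing down, gripper open.
Joint ranges: [-2.91, 2.91], [-0.94, 2.29], [0.18, 2.7], [-1.29, 4.43], [0.17, 2.64], [-3, 3]. Speed limits (rad/s): [2.57, 2.57, 3.14, 3.14, 3.14, 3.14].

## Interface

Orientations are given as a unit quaternion [x, y, z, w].
In Python, from rig import monitor, eyes, finish_job, models gives the robot as it stands.
- The arm moves only by the tool send_rows, never from a script. Its argument "increments" is a list of rows, each an object with "slide": the shift along the world's x, y, z each as a share of 0.2 m, from -1 to 1, a list of three; "turn": the turn, a rotation vector about the world's x, y, z each as a share of 1.5 rad, from -1 to 1, a list of three; "claw": the gripper command: -1 is fully open, 1 is shut, values between are in proportion. A call has 1 to 5 rows; each row is the pose to reach, as a shift and turn from the pose commanded when the call began; what a row does not reach only later rows make up. A row lasts 1/12 s, in which the tool goes at most 41.7 mm and 7.16 degrees, less where a joint would pass 70% of its speed; a pose out of reach is approached as far as the arm can. A call with a number of a shift or a turn outside -1 to 1 is refused whole. A call with a gripper value outside its range is refused whole. The fingers move at their own pace and stop on an object; "newtons" is the grip in N (left out, the last holds). Time passes only in rows, so rows that repeat a pose let the fingers close. It gives the time, the measured TCP pose, the force, the opening and the grip force at its end, in the units of the state.
- monitor.read_state(): the state, without advancing time (a new reading comes with each control period).
- eyes.camera(name): name is "scene" or "top"; returns a dict with "image" (384x512x3 uint8, red, green, blue), "depth" (384x512 float32, mm along the optical axis (not along the pixel's ray), 0 where there is no reading), "fx", "fy", "cx", "cy" (pixels), "pose" (4x4, takes a point from camera to world coordinates). Camera axes: x right, y down, z forward; pixel columns grow to the right and rows downward; lengths in mm; the calibration is good to about 2 mm. A picture is of the moment at which its call begins.
- finish_job(): hands the job in; it is judged then, once.
Trained networks look in a picture, given as the dict that the camera call returned (one of the last four; its "shot" number tells which), for a name from the list of things; names that differ only in an ending like _2 or _b are one class to them, and where a whole thing is asked for, a point or a joint stands for the part that bears it (a point fixed in the world has none). Each returns a list of dicts, best first, with "score" (0 to 1); they miss things now and then, are a little off and sometimes report something else, mostly with a low value. They report only what shows in the picture. A call takes as long as a camera call. They do not tell look-alikes from the thing itself.
- models.spot_in(picture, label): "centre" ([row, column] in pixels, amid what is visible of it).
- models.silhouettes(picture, label): "region" (384x512 bool, what is visible of it) and "centre" ([row, column] in pixels, amid what is visible of it).
- models.pinpoint(picture, label): "centre" ([row, column] in pixels: a listed point, or the origin of a listed thing).
The state is a dict: "time_s": time; "joint_pos": joint angles; "joint_vel": joint speeds; "tau": joint torques, N m; "tcp_pos": TCP position; "ee_rot": TCP orientation; "force": force on the tool from outside, world axes, zero at the start; "ft_torque": the same for the moment, N m; "gripper_width": finger opening in mm; "grasp_force": force on a finger pad.
Only numpy, scipy, OpenCV 4.12 (cv2) and the standard library are available. Lean on these libraries where they do the work, as an engineer would, in place of code of your own. Each camera call takes 0.05 s, during which the arm holds its last target. There are 200 camera calls.

## Working session

There is one attempt and no reset: what is moved stays moved. The work goes in short steps, Python scripts to look and compute and a tool call to move; the robot and the scene stay as the last step left them, time stands still between calls to the robot, and variables do not carry over. Pictures are saved under pics/ and viewed, at most 10 in all, crops included, and the job is handed in when it is done.

Besides the shell and the picture viewer there is one more tool, called after "Request:" as name(argument=value, ...) on one line, values as JSON. send_rows: Moves the arm, as the interface text tells. Shift numbers are shares of 0.2 m and turn numbers shares of 1.5 rad, none past 1 either way. Its arguments: {"type":"object","properties":{"increments":{"type":"array"},"newtons":{"type":"number"}},"required":["increments"]}

```bash
mkdir -p pics
cat > h.py <<'E'
import numpy as np, cv2
from rig import monitor, eyes, finish_job, models
def w(p,r,c,z=None):
    r0,c0=int(round(r)),int(round(c)); T=np.array(p["pose"])
    d=np.array([(c-p["cx"])/p["fx"],(r-p["cy"])/p["fy"],1.])
    if z is None:
        q=p["depth"][max(r0-1,0):r0+2,max(c0-1,0):c0+2]; q=q[q>0]
        k=np.median(q) if len(q) else np.nan
    else: k=(z-T[2,3])/(T[:3,:3]@d)[2]
    return T[:3,:3]@(d*k)+T[:3,3]
def save(p,n): cv2.imwrite("pics/"+n,p["image"][:,:,::-1])
E
python3 - <<'E'
from h import *
np.set_printoptions(precision=1,suppress=True)
P={n:eyes.camera(n) for n in("scene","top")}
im=np.vstack([P[n]["image"] for n in P]); 
cv2.imwrite("pics/a.png",cv2.resize(P["top"]["image"],(800,600))[:,:,::-1]);cv2.imwrite("pics/b.png",cv2.resize(P["scene"]["image"],(800,600))[:,:,::-1])
for n,p in P.items():
    print(n,np.array(p["pose"])[:3,3],p["fx"])
    for l in["fixture","green_dish","socket","spare","polisher"]:
        for f in (models.spot_in,models.pinpoint):
            for d in f(p,l)[:3]: print(l,f.__name__,np.array(d["centre"]),round(d["score"],2),w(p,*d["centre"]))
E
```

```text
scene [ 984.9 -777.   778.9] 361.427056114282
fixture call [205.5 303.9] 0.72 [673.  -71.1 158.1]
fixture call [214.9 301.1] 0.76 [673.2 -84.3 134.1]
fixture call [139.6 315.3] 0.36 [430.5 530.9  10. ]
green_dish call [168.4 309.1] 0.64 [507.5 318.5   4.5]
green_dish call [186. 296.] 0.48 [519.1 189.9   3. ]
green_dish call [194.2 296. ] 0.44 [595.   36.9  95. ]
socket call [221.5 298.5] 0.81 [ 675.3 -101.8  124.1]
socket call [303.9 215.5] 0.68 [ 656.8 -438.2  135.8]
socket call [132.8 318.9] 0.21 [454.6 504.4  61.7]
socket call [217.9 301.4] 0.85 [677.1 -89.2 128.7]
socket call [327.3 219.5] 0.31 [ 661.4 -439.    55.2]
spare call [260.1 210.8] 0.82 [ 530.9 -306.3   73.1]
spare call [267.8 210.1] 0.93 [ 640.1 -424.   224.5]
polisher call [235. 287.] 0.8 [ 660.9 -136.8   94.4]
polisher call [275.7 200.6] 0.71 [ 619.3 -432.9  195.9]
polisher call [165.5 310.8] 0.25 [505.4 336.8   7.2]
polisher call [235.1 291.4] 0.86 [ 671.1 -130.7   94.4]
top [ 262.7  -10.9 1727.8] 480.31851597982677
fixture call [139.4 263. ] 0.78 [652.8 -51.3 150.1]
fixture call [142.5 264. ] 0.91 [647.8 -55.3 126.7]
green_dish call [184.9 206.4] 0.9 [519.  149.9   3. ]
green_dish call [185.1 157.9] 0.61 [516.3 324.2   9.5]
green_dish call [183.  206.4] 0.9 [525.8 150.    3.9]
green_dish call [186.3 156.9] 0.72 [512.5 328.5   5.6]
socket call [153.7 261.3] 0.62 [613.7 -46.7 104.1]
socket call [138.7 265. ] 0.64 [656.9 -58.2 143.5]
socket call [142.1 261.3] 0.54 [649.1 -46.1 126.7]
spare call [186.6 327.8] 0.81 [ 504.5 -279.1   75.8]
spare call [187.4 324.8] 0.88 [ 507.7 -275.1   34. ]
polisher call [165.  256.3] 0.67 [575.5 -29.7  96.6]
polisher call [157.8 260.2] 0.69 [599.9 -43.  101.2]
polisher call [192.6 403.7] 0.58 [ 484.1 -541.3   81.7]
```

View pics/a.png

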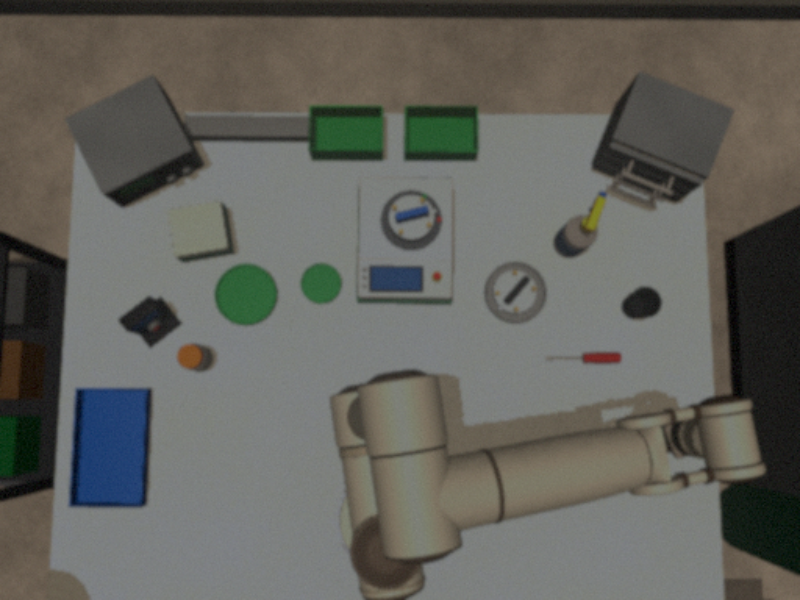

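View pics/b.png

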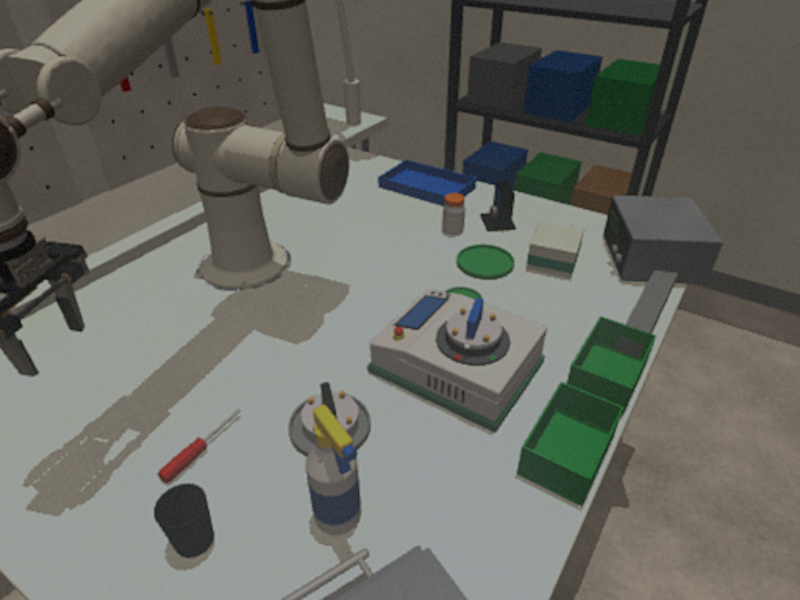

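The top view (800 px scale) shows two round green dishes, at (246,294) and (321,284). The left one is larger, so it should be the one meant. The blue-handled fixture is at (411,214) and the red dot at about (438,218). I'll measure these and confirm in an enlarged crop.

```bash
cat > meas.py <<'E'
from h import *
np.set_printoptions(precision=1,suppress=True)
def pts(p,m):
    r,c=np.nonzero(m&(p["depth"]>0)); T=np.array(p["pose"]);k=p["depth"][r,c]
    return np.c_[(c-p["cx"])/p["fx"]*k,(r-p["cy"])/p["fy"]*k,k]@T[:3,:3].T+T[:3,3],r,c
def fixture(p,name):
    h=cv2.cvtColor(p["image"],cv2.COLOR_RGB2HSV)
    m=(h[...,0]>100)&(h[...,0]<130)&(h[...,1]>110)
    X,r,c=pts(p,m); s=(abs(X[:,0]-655)<80)&(abs(X[:,1]+55)<80)&(X[:,2]>145)&(X[:,2]<185)
    X=X[s]
    if len(X)<5: print(name,"no handle",len(X)); return
    T=X[X[:,2]>np.percentile(X[:,2],60)-6]
    q=cv2.minAreaRect(T[:,:2].astype(np.float32))
    u=np.linalg.svd(T[:,:2]-T[:,:2].mean(0))[2][0]
    print(name,"handle n",len(T),"mean",T.mean(0),"rect",np.round(q[0],1),np.round(q[1],1),"axis deg",np.degrees(np.arctan2(u[1],u[0])),"ztop",np.percentile(X[:,2],90))
def dots(p,name):
    h=cv2.cvtColor(p["image"],cv2.COLOR_RGB2HSV);X,r,c=pts(p,np.ones(h.shape[:2],bool))
    s=(np.hypot(X[:,0]-655,X[:,1]+52)<85)&(X[:,2]>92)
    H=h[r,c]
    for n,k in(("red",((H[:,0]<8)|(H[:,0]>172))&(H[:,1]>120)),("green",(H[:,0]>45)&(H[:,0]<85)&(H[:,1]>90))):
        q=s&k
        if q.any(): print(name,n,q.sum(),X[q].mean(0),"px",r[q].mean(),c[q].mean())
E
python3 - <<'E'
from meas import *
P={n:eyes.camera(n) for n in("scene","top")}
for n,p in P.items():
    fixture(p,n);dots(p,n)
    h=cv2.cvtColor(p["image"],cv2.COLOR_RGB2HSV)
    m=((h[...,0]>45)&(h[...,0]<85)&(h[...,1]>110)).astype(np.uint8)
    N,L,S,C=cv2.connectedComponentsWithStats(m)
    for i in range(1,N):
        if S[i,4]>80:
            X=pts(p,L==i)[0]
            if 350<X[:,0].mean()<650 and X[:,1].mean()>80:
                print(n,"green",C[i],S[i,4],"mid",(X.max(0)+X.min(0))/2,"span",np.ptp(X,axis=0),"zmed",np.median(X[:,2]))
    print(n,"green_dish",[(np.array(d["centre"]),round(d["score"],2),int(d["region"].sum())) for d in models.silhouettes(p,"green_dish")])
t=P["top"]["image"][100:220,120:300];s=P["scene"]["image"][150:260,230:370]
a=cv2.resize(t,(600,400),interpolation=2)
b=cv2.resize(P["top"]["image"][115:165,240:290],(400,400),interpolation=2)
b2=cv2.resize(P["scene"]["image"][180:240,265:340],(390,312),interpolation=2)
cv2.imwrite("pics/c.png",a[:,:,::-1]);o=np.zeros((400,800,3),np.uint8);o[:,:400]=b;o[:312,405:795]=b2
cv2.imwrite("pics/d.png",o[:,:,::-1])
E
```

```text
scene handle n 78 mean [663.4 -53.1 166.9] rect [663.  -51.9] [12.6 68.1] axis deg -74.80504409390642 ztop 168.28131554777516
scene red 10 [ 663.1 -112.6  102.5] px 228.0 292.2
scene green 10 [709.1 -74.2 107.8] px 224.9 313.8
scene green [398.1  61.2] 1597 mid [ 582.4 1160.7  230.8] span [190.5 284.4 222.7] zmed 228.7365567379768
scene green [349.8 109.9] 614 mid [ 351.2 1193.  -133.5] span [168.3 248.6  79.8] zmed -101.6267316109438
scene green [310.5 166.5] 509 mid [508.6 328.2   8.4] span [138.7 140.3  16.3] zmed 6.023865225433383
scene green_dish [(array([166.8, 308.9]), 0.57, 660), (array([184.7, 298. ]), 0.47, 105)]
top handle n 66 mean [659.6 -51.8 168.4] rect [659.3 -50.7] [12.5 63.2] axis deg -75.05417135615926 ztop 171.60652461803193
top red 5 [ 663.8 -112.9  101.4] px 139.8 280.4
top green 1 [711.7 -80.1 105. ] px 126.0 271.0
top green [157.1 188.2] 1080 mid [506.  327.6   5.4] span [132.9 133.7  33.8] zmed 5.090782894565223
top green [205.1 181.1] 426 mid [533.5 155.5   4.7] span [82.7 80.5 25.6] zmed 3.0321575167449737
top green_dish [(array([188.9, 160. ]), 0.81, 1213), (array([182.5, 205.1]), 0.69, 551)]
```

View pics/c.png

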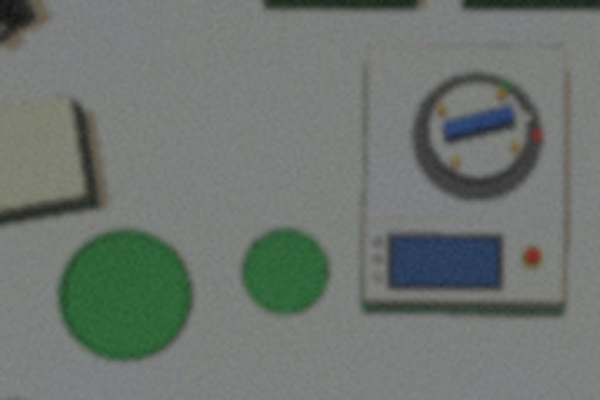

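View pics/d.png

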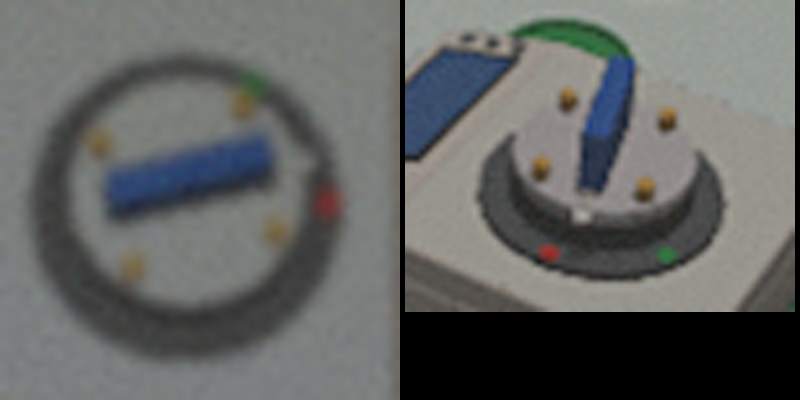

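The crop confirms it. The green dish at crop (125,295), about 134–140 mm across and centred at (507,328), is the larger one and the target. The one at (285,270) is about 82 mm and is the look-alike. The fixture axis is near (660,-52) and its pointer is at -75°. The red dot is at about -87° and the green dot at about -27°, so it needs roughly +49°.

Run:
```python
from h import *
from scipy.spatial.transform import Rotation as R
s=monitor.read_state();print(s)
M=R.from_quat(s["ee_rot"]).as_matrix();print(M.round(3),"y az",np.degrees(np.arctan2(M[1,1],M[0,1])))
```

```text
{'time_s': 1.3, 'joint_pos': array([-1.41509658e+00,  1.58400214e-01,  1.59702015e+00, -1.25503827e-05,
        1.38618566e+00, -2.10086641e-01]), 'joint_vel': array([ 4.62211983e-04,  1.00059593e-03, -9.26308169e-05, -9.28210713e-04,
       -3.04366849e-04, -8.60916169e-04]), 'tau': array([-2.85154447e-04, -3.85569942e+01, -3.22357786e+01,  7.00813788e-02,
        3.06302262e-02,  1.72281909e-05]), 'tcp_pos': array([ 205.64831528, -536.94367399,  214.59091877]), 'ee_rot': array([ 9.83321399e-01,  1.81876401e-01, -5.98450077e-06, -6.85051269e-06]), 'force': array([ 0.71659773, -0.17496288,  0.47306452]), 'ft_torque': array([-0.03393772, -0.01748986, -0.02074234]), 'grasp_force': 0.0, 'gripper_width': 92.05257064302135}
[[ 0.934  0.358 -0.   ]
 [ 0.358 -0.934  0.   ]
 [-0.    -0.    -1.   ]] y az -69.04185201212965
```

Request:
send_rows(increments=[{"slide":[0.568,0.606,0.025],"turn":[0,0,0.244],"claw":-1},{"slide":[0.568,0.606,0.025],"turn":[0,0,0.244],"claw":-1},{"slide":[0.568,0.606,0.025],"turn":[0,0,0.244],"claw":-1},{"slide":[0.568,0.606,0.025],"turn":[0,0,0.244],"claw":-1},{"slide":[0.568,0.606,0.025],"turn":[0,0,0.244],"claw":-1}])

```text
time_s: 1.72
tcp_pos: [323.3, -411.1, 219.9]
ee_rot: [0.933, 0.361, 0.001, -0.0]
force: [-0.0, 0.3, 0.1]
gripper_width: 91.7
grasp_force: 0.0
```

Request:
send_rows(increments=[{"slide":[0.568,0.606,0.025],"turn":[0,0,0.244],"claw":-1},{"slide":[0.568,0.606,0.025],"turn":[0,0,0.244],"claw":-1},{"slide":[0.568,0.606,0.025],"turn":[0,0,0.244],"claw":-1},{"slide":[0.568,0.606,0.025],"turn":[0,0,0.244],"claw":-1},{"slide":[0.568,0.606,0.025],"turn":[0,0,0.244],"claw":-1}])

```text
time_s: 2.13
tcp_pos: [436.6, -289.9, 225.0]
ee_rot: [0.851, 0.525, 0.001, -0.0]
force: [-0.3, 0.5, 0.3]
gripper_width: 91.8
grasp_force: 0.0
```

Request:
send_rows(increments=[{"slide":[0.568,0.606,0.025],"turn":[0,0,0.244],"claw":-1},{"slide":[0.568,0.606,0.025],"turn":[0,0,0.244],"claw":-1},{"slide":[0.568,0.606,0.025],"turn":[0,0,0.244],"claw":-1},{"slide":[0.568,0.606,0.025],"turn":[0,0,0.244],"claw":-1},{"slide":[0.568,0.606,0.025],"turn":[0,0,0.244],"claw":-1}])

```text
time_s: 2.55
tcp_pos: [549.8, -168.9, 229.8]
ee_rot: [0.742, 0.67, 0.001, 0.0]
force: [-0.2, 0.9, 0.4]
gripper_width: 92.0
grasp_force: 0.0
```

Run:
```python
from meas import *
P={n:eyes.camera(n) for n in("scene","top")}
for n,p in P.items():
    fixture(p,n);dots(p,n)
    for l,z in(("fixture",101),("socket",95)):
        for d in models.pinpoint(p,l)[:2]: print(n,l,round(d["score"],2),w(p,*d["centre"],z=z))
    # flange: dark grey pixels near deck height
    h=cv2.cvtColor(p["image"],cv2.COLOR_RGB2HSV).astype(int)
    X,r,c=pts(p,np.ones(h.shape[:2],bool))
    s=(np.hypot(X[:,0]-657,X[:,1]+52)<90)&(X[:,2]>96)&(X[:,2]<110)&(h[r,c,2]<95)
    q=cv2.minEnclosingCircle(X[s][:,:2].astype(np.float32));print(n,"flange",s.sum(),q,np.median(X[s][:,2]))
    # disc top: bright at z 122-134
    s=(np.hypot(X[:,0]-657,X[:,1]+52)<62)&(X[:,2]>123)&(X[:,2]<135)&(h[r,c,2]>90)
    q=cv2.minEnclosingCircle(X[s][:,:2].astype(np.float32));print(n,"disc",s.sum(),q,X[s].mean(0))
```

```text
scene handle n 81 mean [663.6 -54.4 167.1] rect [662.4 -51.7] [12.3 71.8] axis deg -75.89361493432418 ztop 168.76613724387343
scene red 10 [ 662.7 -111.7  101.5] px 228.0 292.2
scene green 9 [708.9 -73.2 108.3] px 224.55555555555554 313.8888888888889
scene fixture 0.6 [663.7 -45.1 101. ]
scene socket 0.85 [659.4 -36.4  95. ]
scene flange 454 ((662.846435546875, -53.724403381347656), 67.40753936767578) 100.89767357902628
scene disc 481 ((664.7200317382812, -53.19879150390625), 55.04109573364258) [663.8 -56.6 127.5]
top handle n 66 mean [659.7 -52.3 167.3] rect [660.  -50.6] [12.7 63. ] axis deg -75.51632707565095 ztop 170.8273286545133
top red 4 [ 664.1 -113.   104.5] px 139.5 280.5
top green 2 [715.1 -80.4  99.1] px 125.5 271.0
top fixture 0.81 [660.4 -59.1 101. ]
top socket 0.61 [661.8 -55.5  95. ]
top flange 370 ((661.546142578125, -51.21891403198242), 67.51142120361328) 101.10628572685289
top disc 414 ((662.3114013671875, -53.784149169921875), 51.59996032714844) [659.1 -50.7 128.1]
```

```bash
cat > st.py <<'E'
from h import *
from scipy.spatial.transform import Rotation as R
s=monitor.read_state();M=R.from_quat(s["ee_rot"]).as_matrix()
np.set_printoptions(precision=2,suppress=True)
print(s["time_s"],s["tcp_pos"],"y az %.1f tilt %.2f"%(np.degrees(np.arctan2(M[1,1],M[0,1])),np.degrees(np.arccos(-M[2,2]))),"F",s["force"],"T",s["ft_torque"],"w",s["gripper_width"],"g",s["grasp_force"])
E
python3 st.py
```

```text
2.85 [ 545.66 -174.73  229.51] y az -6.3 tilt 0.02 F [-0.38 -0.33  0.57] T [-0.09 -0.06  0.01] w 91.97393101720772 g 0.0
```

Request:
send_rows(increments=[{"slide":[0.579,0.612,0],"turn":[0,0,0.242],"claw":-1},{"slide":[0.579,0.612,0],"turn":[0,0,0.242],"claw":-1},{"slide":[0.579,0.612,0],"turn":[0,0,0.242],"claw":-1},{"slide":[0.579,0.612,0],"turn":[0,0,0.242],"claw":-1},{"slide":[0.579,0.612,0],"turn":[0,0,0.242],"claw":-1}])

```text
time_s: 3.27
tcp_pos: [664.7, -47.1, 228.5]
ee_rot: [0.61, 0.793, 0.001, -0.001]
force: [0.8, -0.8, -0.3]
gripper_width: 91.7
grasp_force: 0.0
```

Request:
send_rows(increments=[{"slide":[0,0,0],"turn":[0,0,0],"claw":-1},{"slide":[0,0,-0.08],"turn":[0,0,0],"claw":-1},{"slide":[0,0,-0.16],"turn":[0,0,0],"claw":-1},{"slide":[0,0,-0.2],"turn":[0,0,0],"claw":-1},{"slide":[0,0,-0.2],"turn":[0,0,0],"claw":-1}])

```text
time_s: 3.68
tcp_pos: [660.1, -52.4, 187.2]
ee_rot: [0.612, 0.791, -0.001, -0.002]
force: [-0.5, -0.3, -0.9]
gripper_width: 92.0
grasp_force: 0.0
```

```bash
python3 st.py
python3 - <<'E'
from h import *
p=eyes.camera("scene");i=p["image"][150:260,240:370];cv2.imwrite("pics/e.png",cv2.resize(i,(650,550),interpolation=2)[:,:,::-1])
E
```

```text
3.6833 [660.08 -52.44 187.18] y az 14.5 tilt 0.27 F [-0.52 -0.25 -0.95] T [-0.01 -0.12 -0.02] w 91.96843583996947 g 0.0
```

View pics/e.png

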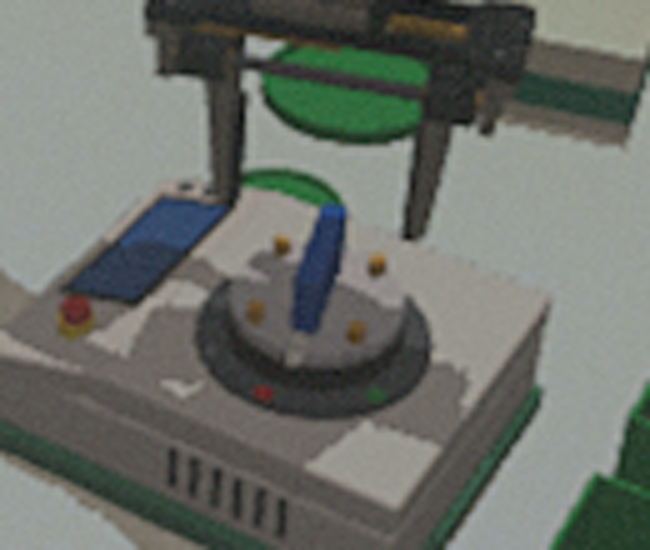

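The two fingertips, at crop (225,190) and (420,225), straddle the handle top at (330,210) evenly. I'll descend and grip.

Request:
send_rows(increments=[{"slide":[0,0,-0.1],"turn":[0,0,0],"claw":-1},{"slide":[0,0,-0.2],"turn":[0,0,0],"claw":-1},{"slide":[0,0,-0.265],"turn":[0,0,0],"claw":-1},{"slide":[0,0,-0.265],"turn":[0,0,0],"claw":-1},{"slide":[0,0,-0.265],"turn":[0,0,0],"claw":-1}])

```text
time_s: 4.15
tcp_pos: [662.0, -51.3, 136.8]
ee_rot: [0.611, 0.791, -0.0, -0.0]
force: [0.2, 0.1, 1.1]
gripper_width: 92.0
grasp_force: 0.0
```

Request:
send_rows(increments=[{"slide":[0,0,0],"turn":[0,0,0],"claw":1},{"slide":[0,0,0],"turn":[0,0,0],"claw":1},{"slide":[0,0,0],"turn":[0,0,0],"claw":1},{"slide":[0,0,0],"turn":[0,0,0],"claw":1},{"slide":[0,0,0],"turn":[0,0,0],"claw":1}], newtons=40)

```text
time_s: 4.57
tcp_pos: [662.6, -51.0, 137.2]
ee_rot: [0.611, 0.792, 0.0, 0.0]
force: [0.5, 0.2, -0.3]
gripper_width: 60.3
grasp_force: 0.0
```

Request:
send_rows(increments=[{"slide":[0,0,0],"turn":[0,0,0],"claw":1},{"slide":[0,0,0],"turn":[0,0,0],"claw":1},{"slide":[0,0,0],"turn":[0,0,0],"claw":1},{"slide":[0,0,0],"turn":[0,0,0],"claw":1},{"slide":[0,0,0],"turn":[0,0,0],"claw":1}])

```text
time_s: 4.98
tcp_pos: [662.2, -51.0, 136.5]
ee_rot: [0.611, 0.792, -0.0, -0.0]
force: [0.6, 0.7, 0.6]
gripper_width: 27.3
grasp_force: 0.0
```

```bash
python3 st.py
```

```text
4.9833 [662.21 -50.96 136.53] y az 14.7 tilt 0.01 F [0.63 0.65 0.56] T [-0.06 -0.06 -0.  ] w 27.282823817095483 g 0.0
```

Request:
send_rows(increments=[{"slide":[0,0,0],"turn":[0,0,0],"claw":1},{"slide":[0,0,0],"turn":[0,0,0],"claw":1},{"slide":[0,0,0],"turn":[0,0,0],"claw":1},{"slide":[0,0,0],"turn":[0,0,0],"claw":1},{"slide":[0,0,0],"turn":[0,0,0],"claw":1}])

```text
time_s: 5.4
tcp_pos: [662.2, -50.9, 136.6]
ee_rot: [0.611, 0.792, -0.0, -0.0]
force: [-0.8, 0.7, 0.1]
gripper_width: 15.7
grasp_force: 40.0
```

```bash
python3 st.py
```

```text
5.4 [662.24 -50.94 136.58] y az 14.7 tilt 0.00 F [-0.76  0.7   0.12] T [-0.07 -0.07 -0.06] w 15.695134549948781 g 39.99722242355347
```

Request:
send_rows(increments=[{"slide":[0,0,0],"turn":[0,0,0.05],"claw":1},{"slide":[0,0,0],"turn":[0,0,0.1],"claw":1},{"slide":[0,0,0],"turn":[0,0,0.15],"claw":1},{"slide":[0,0,0],"turn":[0,0,0.2],"claw":1},{"slide":[0,0,0],"turn":[0,0,0.24],"claw":1}], newtons=55)

```text
time_s: 5.82
tcp_pos: [662.3, -50.9, 136.6]
ee_rot: [0.458, 0.889, 0.0, 0.0]
force: [-0.2, 0.2, 0.0]
gripper_width: 15.5
grasp_force: 55.0
```

```bash
python3 st.py
```

```text
5.8167 [662.3  -50.92 136.59] y az 35.5 tilt 0.01 F [-0.25  0.24  0.05] T [ 0.01 -0.14 -0.12] w 15.467830176265165 g 55.00249207019806
```

Request:
send_rows(increments=[{"slide":[0,0,0],"turn":[0,0,0.06],"claw":1},{"slide":[0,0,0],"turn":[0,0,0.12],"claw":1},{"slide":[0,0,0],"turn":[0,0,0.18],"claw":1},{"slide":[0,0,0],"turn":[0,0,0.24],"claw":1},{"slide":[0,0,0],"turn":[0,0,0.27],"claw":1}])

```text
time_s: 6.23
tcp_pos: [662.3, -50.9, 136.5]
ee_rot: [0.27, 0.963, 0.0, -0.0]
force: [0.2, 0.1, 0.2]
gripper_width: 15.4
grasp_force: 55.0
```

Request:
send_rows(increments=[{"slide":[0,0,0],"turn":[0,0,0.01],"claw":1},{"slide":[0,0,0],"turn":[0,0,0.02],"claw":1},{"slide":[0,0,0],"turn":[0,0,0.03],"claw":1},{"slide":[0,0,0],"turn":[0,0,0.03],"claw":1}])

```text
time_s: 6.57
tcp_pos: [662.2, -50.9, 136.6]
ee_rot: [0.25, 0.968, 0.0, -0.0]
force: [-0.1, 0.8, -0.0]
gripper_width: 15.5
grasp_force: 55.0
```

```bash
python3 st.py
```

```text
6.5667 [662.25 -50.93 136.58] y az 61.1 tilt 0.00 F [-0.09  0.82 -0.02] T [ 0.06 -0.15  0.03] w 15.470383030275007 g 54.997259974479675
```

Creeping to the stop while watching the moment.

Request:
send_rows(increments=[{"slide":[0,0,0],"turn":[0,0,0.008],"claw":1},{"slide":[0,0,0],"turn":[0,0,0.016],"claw":1},{"slide":[0,0,0],"turn":[0,0,0.024],"claw":1},{"slide":[0,0,0],"turn":[0,0,0.024],"claw":1}])

```text
time_s: 6.9
tcp_pos: [662.3, -50.9, 136.6]
ee_rot: [0.232, 0.973, 0.0, -0.0]
force: [1.5, -1.0, -0.8]
gripper_width: 15.7
grasp_force: 55.0
```

```bash
python3 st.py
python3 - <<'E'
from h import *
p=eyes.camera("scene");i=p["image"][170:250,260:360];cv2.imwrite("pics/f.png",cv2.resize(i,(700,560),interpolation=2)[:,:,::-1])
E
```

```text
6.9 [662.25 -50.93 136.56] y az 63.2 tilt 0.00 F [ 1.53 -1.03 -0.83] T [ 0.04 -0.22 -0.06] w 15.672854070094802 g 54.998822808265686
```

View pics/f.png

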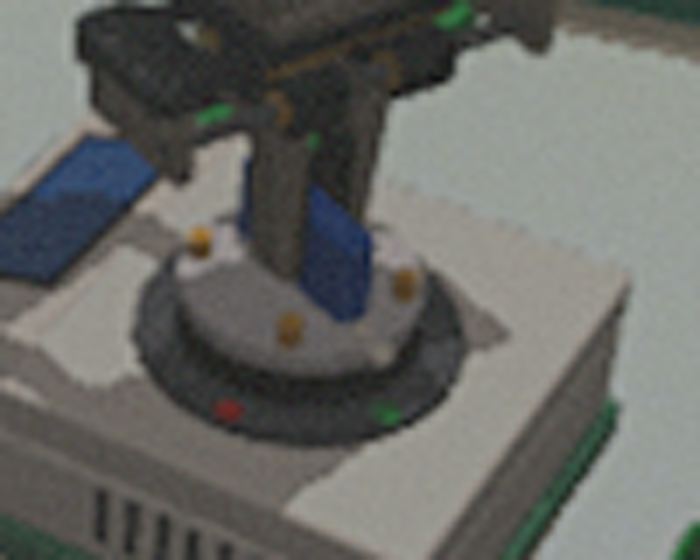

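The pointer, at crop (383,352), now stands over the green dot at (388,412), so it is near alignment. I'll keep creeping to feel the stop.

Request:
send_rows(increments=[{"slide":[0,0,0],"turn":[0,0,0.008],"claw":1},{"slide":[0,0,0],"turn":[0,0,0.016],"claw":1},{"slide":[0,0,0],"turn":[0,0,0.024],"claw":1},{"slide":[0,0,0],"turn":[0,0,0.024],"claw":1}])

```text
time_s: 7.28
tcp_pos: [662.7, -50.6, 136.6]
ee_rot: [0.215, 0.977, 0.0, 0.0]
force: [2.8, 1.1, -2.0]
gripper_width: 15.6
grasp_force: 55.1
```

```bash
python3 st.py
```

```text
7.2833 [662.69 -50.58 136.62] y az 65.2 tilt 0.08 F [ 2.83  1.11 -2.02] T [ 0.4  -0.63 -0.54] w 15.587233827360304 g 55.06967067718506
```

Request:
send_rows(increments=[{"slide":[0,0,0],"turn":[0,0,0.006],"claw":1},{"slide":[0,0,0],"turn":[0,0,0.012],"claw":1},{"slide":[0,0,0],"turn":[0,0,0.012],"claw":1}])

```text
time_s: 7.53
tcp_pos: [662.7, -50.5, 136.6]
ee_rot: [0.206, 0.979, 0.001, 0.0]
force: [4.9, 4.1, -2.1]
gripper_width: 15.9
grasp_force: 55.3
```

```bash
python3 st.py
```

```text
7.5333 [662.68 -50.48 136.64] y az 66.2 tilt 0.08 F [ 4.86  4.13 -2.05] T [ 0.67 -0.91 -0.86] w 15.885976125146604 g 55.29029130935669
```

The moment rises steadily, so this is the stop. I'll back off 2° to take the load off and lift slowly.

Request:
send_rows(increments=[{"slide":[0,0,0],"turn":[0,0,-0.026],"claw":1},{"slide":[0,0,0],"turn":[0,0,-0.026],"claw":1},{"slide":[0,0,0.02],"turn":[0,0,-0.026],"claw":1},{"slide":[0,0,0.05],"turn":[0,0,-0.026],"claw":1},{"slide":[0,0,0.05],"turn":[0,0,-0.026],"claw":1}])

```text
time_s: 7.95
tcp_pos: [661.6, -51.4, 146.3]
ee_rot: [0.224, 0.975, -0.001, -0.001]
force: [-0.2, 0.3, -6.0]
gripper_width: 16.2
grasp_force: 55.0
```

```bash
python3 st.py
```

```text
7.95 [661.62 -51.37 146.33] y az 64.1 tilt 0.12 F [-0.25  0.25 -6.04] T [ 0.05 -0.13  0.01] w 16.185925019902605 g 54.99536454677582
```

Request:
send_rows(increments=[{"slide":[0,0,0.05],"turn":[0,0,0],"claw":1},{"slide":[0,0,0.12],"turn":[0,0,0],"claw":1},{"slide":[0,0,0.22],"turn":[0,0,0],"claw":1},{"slide":[0,0,0.3],"turn":[0,0,0],"claw":1},{"slide":[0,0,0.32],"turn":[0,0,0],"claw":1}])

```text
time_s: 8.37
tcp_pos: [663.4, -51.7, 215.4]
ee_rot: [0.225, 0.974, -0.001, 0.003]
force: [1.5, -0.0, -4.6]
gripper_width: 15.6
grasp_force: 55.0
```

```bash
python3 st.py
```

```text
8.3667 [663.44 -51.69 215.4 ] y az 64.0 tilt 0.30 F [ 1.5  -0.04 -4.56] T [ 0.02 -0.21 -0.  ] w 15.641379653308512 g 54.99531447887421
```

Request:
send_rows(increments=[{"slide":[-0.03,0.07,0],"turn":[0,0,0],"claw":1},{"slide":[-0.08,0.19,0],"turn":[0,0,0],"claw":1},{"slide":[-0.14,0.33,0],"turn":[0,0,0],"claw":1},{"slide":[-0.2,0.48,0],"turn":[0,0,0],"claw":1},{"slide":[-0.258,0.632,0],"turn":[0,0,0],"claw":1}])

```text
time_s: 8.78
tcp_pos: [608.5, 76.7, 209.5]
ee_rot: [0.225, 0.974, -0.0, -0.002]
force: [0.5, 0.8, -6.2]
gripper_width: 15.8
grasp_force: 55.0
```

Request:
send_rows(increments=[{"slide":[-0.06,0.14,0],"turn":[0,0,0],"claw":1},{"slide":[-0.11,0.27,0],"turn":[0,0,0],"claw":1},{"slide":[-0.16,0.39,0],"turn":[0,0,0],"claw":1},{"slide":[-0.21,0.51,0],"turn":[0,0,0],"claw":1},{"slide":[-0.258,0.632,0],"turn":[0,0,0],"claw":1}])

```text
time_s: 9.2
tcp_pos: [556.9, 203.1, 209.7]
ee_rot: [0.225, 0.974, -0.001, -0.001]
force: [0.2, 0.3, -5.7]
gripper_width: 15.7
grasp_force: 55.0
```

Request:
send_rows(increments=[{"slide":[-0.06,0.14,0],"turn":[0,0,0],"claw":1},{"slide":[-0.13,0.31,0],"turn":[0,0,0],"claw":1},{"slide":[-0.19,0.46,0],"turn":[0,0,0],"claw":1},{"slide":[-0.24,0.57,0],"turn":[0,0,0],"claw":1},{"slide":[-0.258,0.632,0],"turn":[0,0,0],"claw":1}])

```text
time_s: 9.62
tcp_pos: [504.3, 330.8, 209.7]
ee_rot: [0.223, 0.975, -0.001, -0.002]
force: [-0.0, -1.4, -5.6]
gripper_width: 15.7
grasp_force: 55.0
```

Request:
send_rows(increments=[{"slide":[0,0,-0.05],"turn":[0,0,0],"claw":1},{"slide":[0,0,-0.15],"turn":[0,0,0],"claw":1},{"slide":[0,0,-0.27],"turn":[0,0,0],"claw":1},{"slide":[0,0,-0.36],"turn":[0,0,0],"claw":1},{"slide":[0,0,-0.4],"turn":[0,0,0],"claw":1}])

```text
time_s: 10.03
tcp_pos: [505.3, 326.0, 126.2]
ee_rot: [0.225, 0.974, -0.002, -0.003]
force: [-1.4, -0.2, -6.3]
gripper_width: 15.8
grasp_force: 55.0
```

```bash
python3 st.py
python3 - <<'E'
from h import *
from meas import pts
p=eyes.camera("scene");i=p["image"][110:220,240:370];cv2.imwrite("pics/g.png",cv2.resize(i,(650,550),interpolation=2)[:,:,::-1])
E
python3 st.py
```

```text
10.0333 [505.3  325.99 126.23] y az 64.0 tilt 0.43 F [-1.41 -0.18 -6.32] T [-0.01 -0.06 -0.01] w 15.79021241010141 g 54.99508738517761
10.0833 [505.07 326.04 125.82] y az 64.0 tilt 0.46 F [-0.56 -0.76 -6.81] T [-0.03 -0.   -0.04] w 15.820930403602526 g 54.99495327472687
```

View pics/g.png

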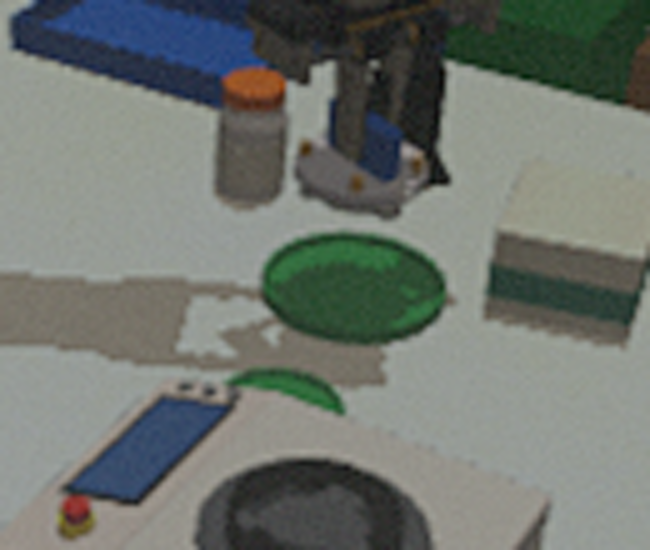

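The fixture hangs upright over the large dish, at crop (355,180) above a dish centre of (355,287). Now lowering it.

Request:
send_rows(increments=[{"slide":[0.01,0.01,-0.05],"turn":[0,0,0],"claw":1},{"slide":[0.01,0.01,-0.15],"turn":[0,0,0],"claw":1},{"slide":[0.01,0.01,-0.25],"turn":[0,0,0],"claw":1},{"slide":[0.01,0.01,-0.33],"turn":[0,0,0],"claw":1},{"slide":[0.01,0.01,-0.36],"turn":[0,0,0],"claw":1}])

```text
time_s: 10.5
tcp_pos: [508.8, 329.6, 56.7]
ee_rot: [0.225, 0.974, -0.001, -0.001]
force: [-1.6, -0.8, -6.0]
gripper_width: 15.2
grasp_force: 55.0
```

Request:
send_rows(increments=[{"slide":[0,0,0],"turn":[0,0,0],"claw":1},{"slide":[0,0,0],"turn":[0,0,0],"claw":1}])

```text
time_s: 10.67
tcp_pos: [510.5, 330.4, 59.7]
ee_rot: [0.225, 0.974, 0.0, 0.001]
force: [0.7, -0.6, -5.0]
gripper_width: 15.7
grasp_force: 55.0
```

```bash
python3 st.py
```

```text
10.6667 [510.48 330.43  59.69] y az 64.0 tilt 0.10 F [ 0.75 -0.6  -5.01] T [ 0.01 -0.14  0.01] w 15.663877569846901 g 54.99516427516937
```

Request:
send_rows(increments=[{"slide":[-0.01,0,-0.02],"turn":[0,0,0],"claw":1},{"slide":[-0.01,0,-0.04],"turn":[0,0,0],"claw":1},{"slide":[-0.01,0,-0.06],"turn":[0,0,0],"claw":1},{"slide":[-0.01,0,-0.07],"turn":[0,0,0],"claw":1},{"slide":[-0.01,0,-0.07],"turn":[0,0,0],"claw":1}])

```text
time_s: 11.08
tcp_pos: [507.0, 330.1, 44.0]
ee_rot: [0.225, 0.974, -0.0, -0.0]
force: [0.7, -0.2, -6.3]
gripper_width: 16.0
grasp_force: 55.0
```

Request:
send_rows(increments=[{"slide":[0,0,-0.005],"turn":[0,0,0],"claw":1},{"slide":[0,0,-0.01],"turn":[0,0,0],"claw":1},{"slide":[0,0,-0.01],"turn":[0,0,0],"claw":1}])

```text
time_s: 11.33
tcp_pos: [507.5, 330.2, 42.5]
ee_rot: [0.225, 0.974, -0.0, -0.0]
force: [-0.2, 0.3, -6.5]
gripper_width: 15.9
grasp_force: 55.0
```

```bash
python3 st.py
```

```text
11.3333 [507.46 330.25  42.54] y az 64.0 tilt 0.00 F [-0.18  0.34 -6.51] T [-0.04 -0.13 -0.02] w 15.917030930697202 g 54.99519467353821
```

Request:
send_rows(increments=[{"slide":[0,0,-0.004],"turn":[0,0,0],"claw":1},{"slide":[0,0,-0.008],"turn":[0,0,0],"claw":1},{"slide":[0,0,-0.008],"turn":[0,0,0],"claw":1}])

```text
time_s: 11.58
tcp_pos: [507.7, 330.4, 41.6]
ee_rot: [0.225, 0.974, 0.0, 0.0]
force: [-0.3, -0.2, -2.2]
gripper_width: 15.6
grasp_force: 55.0
```

```bash
python3 st.py
```

```text
11.5833 [507.71 330.36  41.57] y az 64.0 tilt 0.03 F [-0.27 -0.22 -2.19] T [-0.07  0.09  0.05] w 15.595383336155017 g 54.996700286865234
```

Weight is transferring to the floor at the predicted height. I'll press 0.6 mm more, then release and go straight up.

Request:
send_rows(increments=[{"slide":[0,0,-0.003],"turn":[0,0,0],"claw":1},{"slide":[0,0,-0.003],"turn":[0,0,0],"claw":0.6},{"slide":[0,0,-0.003],"turn":[0,0,0],"claw":0.2},{"slide":[0,0,-0.003],"turn":[0,0,0],"claw":-0.2},{"slide":[0,0,-0.003],"turn":[0,0,0],"claw":-0.2}])

```text
time_s: 12.0
tcp_pos: [507.9, 330.5, 40.7]
ee_rot: [0.225, 0.974, 0.0, 0.0]
force: [0.1, -0.5, 0.8]
gripper_width: 36.8
grasp_force: 0.0
```

Request:
send_rows(increments=[{"slide":[0,0,0],"turn":[0,0,0],"claw":-0.2},{"slide":[0,0,0],"turn":[0,0,0],"claw":-0.2},{"slide":[0,0,0],"turn":[0,0,0],"claw":-0.2},{"slide":[0,0,0],"turn":[0,0,0],"claw":-0.2},{"slide":[0,0,0],"turn":[0,0,0],"claw":-0.2}])

```text
time_s: 12.42
tcp_pos: [507.4, 330.3, 40.4]
ee_rot: [0.225, 0.974, -0.0, 0.0]
force: [-0.8, 1.0, 0.3]
gripper_width: 55.1
grasp_force: 0.0
```

```bash
python3 st.py
```

```text
12.4167 [507.45 330.26  40.37] y az 64.0 tilt 0.00 F [-0.85  1.01  0.35] T [ 0.02 -0.16  0.02] w 55.067400363036406 g 0.0
```

Request:
send_rows(increments=[{"slide":[0,0,0.05],"turn":[0,0,0],"claw":-0.2},{"slide":[0,0,0.15],"turn":[0,0,0],"claw":-0.2},{"slide":[0,0,0.3],"turn":[0,0,0],"claw":-0.2},{"slide":[0,0,0.45],"turn":[0,0,0],"claw":-0.2},{"slide":[0,0,0.6],"turn":[0,0,0],"claw":-0.2}])

```text
time_s: 12.83
tcp_pos: [507.3, 330.2, 162.4]
ee_rot: [0.225, 0.974, 0.0, 0.0]
force: [0.1, 0.1, 0.4]
gripper_width: 55.4
grasp_force: 0.0
```

Request:
send_rows(increments=[{"slide":[-0.1,-0.15,0.1],"turn":[0,0,0],"claw":-0.2},{"slide":[-0.25,-0.3,0.1],"turn":[0,0,0],"claw":-0.2},{"slide":[-0.4,-0.45,0.1],"turn":[0,0,0],"claw":-0.2},{"slide":[-0.5,-0.55,0.1],"turn":[0,0,0],"claw":-0.2},{"slide":[-0.5,-0.55,0.1],"turn":[0,0,0],"claw":-0.2}])

```text
time_s: 13.25
tcp_pos: [403.4, 217.7, 179.9]
ee_rot: [0.226, 0.974, -0.001, -0.001]
force: [-0.9, -0.5, -0.1]
gripper_width: 55.0
grasp_force: 0.0
```

```bash
python3 - <<'E'
from meas import *
P={n:eyes.camera(n) for n in("scene","top")}
for n,p in P.items():
    h=cv2.cvtColor(p["image"],cv2.COLOR_RGB2HSV).astype(int);X,r,c=pts(p,np.ones(h.shape[:2],bool))
    s=(np.hypot(X[:,0]-507,X[:,1]-329)<75)&(X[:,2]>28)&(X[:,2]<37)
    print(n,"disc",s.sum(),cv2.minEnclosingCircle(X[s][:,:2].astype(np.float32)) if s.any() else "")
    if s.sum()>20:
        A=np.c_[X[s][:,:2],np.ones(s.sum())];k=np.linalg.lstsq(A,X[s][:,2],rcond=None)[0];print("tilt deg",np.degrees(np.hypot(*k[:2])),np.median(X[s][:,2]))
i=P["scene"]["image"][110:220,240:370];cv2.imwrite("pics/i.png",cv2.resize(i,(650,550),interpolation=2)[:,:,::-1])
E
python3 st.py
```

```text
scene disc 190 ((506.89935302734375, 323.51171875), 53.323280334472656)
tilt deg 0.46597429664841356 32.45751330016401
top disc 138 ((525.7960815429688, 332.3038635253906), 45.14680480957031)
tilt deg 1.3981453312535803 32.6813759916937
13.35 [407.45 220.03 181.3 ] y az 63.9 tilt 0.12 F [0.38 0.64 0.45] T [-0.02 -0.18  0.01] w 55.03624455745147 g 0.0
```

View pics/i.png

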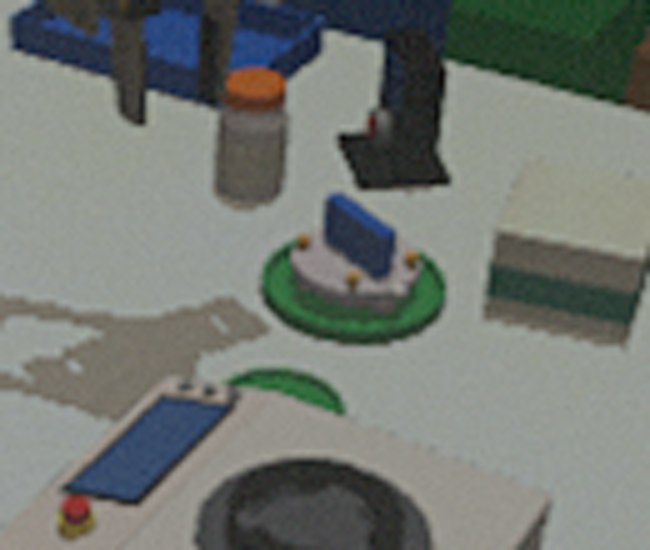

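The fixture stands flat and centred in the large green dish, at crop (355,260). The disc top is at 32.5 mm (expected 33), the gripper is clear of everything, and the nearby things have not moved. Handing in.

```bash
python3 -c "
from rig import finish_job
print(finish_job())"
```

```text
the job is handed in; nothing more can be done
None
```

I turned the fixture anticlockwise to its stop, lifted it out and set it upright in the larger green dish, then let go; the job is handed in at about 13 s, with no verdict reported back.

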